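# Unlock the print press and hold its arm up off the ball

### The job

Open the small print press on the bench: with the key from the wooden holder, turn the slotted lock screw on top of the press arm's front end a quarter turn counter-clockwise to its stop, and put the key back upright in its holder. Then pull the sprung knob on the side of the arm straight out, lift the arm's front end off its ball, and finish while holding it still in the gripper with the front end about 10 cm above where it sat. Leave the other things on the bench where they are.

Things in the scene. Friction and masses are not known exactly. Their poses are not given: they have to be found in the camera images.
- press: Print press, fixed: grey board 255 (x) x 110 (y) x 14 mm. Origin: underside, mid-board; -x is its front, towards the robot. At x = -100 mm a post with a 28 mm steel ball (centre 48 mm up); at x = +100 mm, 71 mm up, the hinge (axis y) of the press arm: 30 mm wide, top 78 mm up, with a pressure plate 100 x 90 mm (x -20 to 80) and in front a grey housing 48 x 46 mm over the ball.
- tongue (a joint): Angle of the press arm about its hinge, rad: 0 = seated on the ball, positive = front end raised; stops at 0.9. At 0.5 the front end is 10 cm up (0.36: 7 cm, 0.68: 13 cm). The arm weighs about 0.5 kg and falls shut when let go.
- front_end (a point): Point in the arm's front housing, which lies at the centre of the ball when seated (200 mm from the hinge along x and 23 mm below it). Its axes are the arm's: x backwards along the arm, y left, z up when seated.
- knob_mid (a point): Middle of the waist of the black spool-shaped pull knob on the side (-y) of the arm's front housing, 54 mm from the ball's axis, 56 mm above the bench when shut. Spool axis along y: waist 20 mm diameter, 28 mm long, between two 30 mm flanges. Axes as the arm's: it pulls along -y.
- latch (a joint): How far the knob is pulled out along -y, m: 0 = shut (bolt under the ball holds the arm down), stop at 0.012, bolt clear of the ball above 0.006. Spring: 3 N to start, 6.6 N at the stop; springs back when let go. It cannot be pulled until the lock screw is turned. It is carried on the arm, so the arm can be lifted by the pulled knob.
- screw (a joint): Angle of the captive lock screw, rad, positive counter-clockwise from above. About 0 to 0.15 = locked, stop at 1.4; above about 1.05 the knob is free. Stays where it is left; turning moment 0.03 N m.
- screw_slot (a point): Top of the lock screw's round steel head (30 mm diameter), 88 mm above the bench, on its axis, straight above the ball. The slot runs right across the head along this frame's x, which turns with the screw (x = press x at screw angle 0): 8 mm wide, 8 mm deep.
- holder: Dark wooden key holder, 70 x 70 x 30 mm, fixed to the bench, with an upright round hole 29 mm wide right through its middle. Origin: centre of its underside.
- key: Screw key, 77 mm long, 0.1 kg, upright in the holder. Origin: centre of the underside of its 40 mm round flange, which rests on the holder (30 mm up). Below: an 18 mm shaft, then a blade 18 mm wide (key x), 5 mm thick, tip 23 mm under the origin. Above: a 12 mm neck and a black cross bar 50 (key x) x 12 (key y) x 24 mm, 30 to 54 mm over the origin. z is up.
- key_grip (a point): Middle of the key's cross bar, 44 mm above the key's origin: the place to grip it, across its 12 mm.
- key_tip (a point): Middle of the end of the key's blade, 23 mm below the key's origin.
- loupe: Bystander: film loupe, black top on a clear foot, 42 mm wide, 48 mm tall; origin under its centre.
- lens_jar: Bystander: lens in a clear jar with black lid, 54 mm wide, 42 mm tall; origin under its centre.
- tape_roll: Bystander: roll of masking tape lying flat, 92 mm wide, 24 mm high; origin under its centre.
- brush: Bystander: flat dusting brush with wooden grip, 51 x 85 x 12 mm; origin under its centre.
- pencil: Bystander: yellow pencil, 168 x 8 mm; origin under its centre.
Not all that is in view belongs to the job. What is shaped like the key but pink or turquoise is not meant.

How it is judged:
On the way, in this order (a step that is already met when the one before it is completed fails the run):
1. the lock screw is turned open with the key's blade in its slot (value of joint screw above 1.05 rad and distance between key_tip and screw_slot below 0.012 m), for 0.1 s.
2. the key stands in its holder again, let go (horizontal distance between key and holder below 0.01 m and angle between key's own z axis and vertical below 0.15 rad and z of key_tip in the frame of holder below 0.015 m and contact force between the fingers and key below 0.1 N), for 0.1 s.
3. the knob is pulled out while the arm still sits on the ball (value of joint latch above 0.006 m and value of joint tongue below 0.06 rad), for 0.05 s.
At the end, for the whole second after the job is handed in: The gripper (contact over 1 N) holds the press arm still (under 0.05 rad/s), front end 7 to 13 cm up (0.36 to 0.68 rad); lock screw at 1.05 rad or more; key in its holder: within 10 mm of its middle, upright to 0.15 rad, tip under 15 mm above the bench, not touching the press (value of joint tongue between 0.36 and 0.68 rad and velocity of joint tongue between -0.05 and 0.05 rad/s and contact force between the fingers and press above 1 N and contact force between key and press below 0.05 N and value of joint screw above 1.05 rad and horizontal distance between key and holder below 0.01 m and angle between key's own z axis and vertical below 0.15 rad and z of key_tip in the frame of holder below 0.015 m); the arm keeps its last pose, push and grip.
It fails at once if the loupe is moved more than 30 mm (distance of loupe from where it was at the start of the episode above 0.03 m).
It fails at once if the lens jar is moved more than 30 mm (distance of lens_jar from where it was at the start of the episode above 0.03 m).
It fails at once if the tape roll is moved more than 30 mm (distance of tape_roll from where it was at the start of the episode above 0.03 m).
It fails at once if the brush is moved more than 30 mm (distance of brush from where it was at the start of the episode above 0.03 m).
It fails at once if the pencil is moved more than 30 mm (distance of pencil from where it was at the start of the episode above 0.03 m).
It also fails if it takes over 62 s, if anything falls off the work surface, if the arm or the gripper's body presses on something with over 40 N, if the wrist force passes 120 N, or if a joint passes its speed limit or range.

### The arm

A 7-joint arm with a two-finger parallel gripper is mounted at the origin on a cart in front of the work surface, level with it; the furniture and walls round the work are solid. World frame = base frame: x ahead of the robot, y to its left, z up, the work surface at z = 0. Lengths are in m, angles in rad, forces in N, time in s.
With the tool pointing down it reaches from about 0.4 to 0.85 m from the base axis. Payload 4.5 kg.
Tool frame: the origin (TCP) lies midway between the tips of the shut fingers; the grasp point (between the pads) lies grip_depth behind it (grip_depth is the distance from the TCP to the grasp point, in m); z points along the fingers, y is the line along which they close (so a half turn about z gives the same grasp; the last joint's range is limited). The gripper opens to 88 mm and grips with 3 to 60 N. Pads are 18 mm wide; open, the fingers measure 123 mm over their backs; the gripper's body (75 mm by 187 mm) begins 45 mm behind the grasp point.
Start: joints at [1.376, 0.689, -0.195, 1.565, 0.157, 0.902, -0.215], TCP at [0.142, -0.609, 0.239] pointing down, gripper open.
Joint ranges: [-3.01, 3.01], [-0.46, 2.08], [-1.47, 1.51], [0.13, 2.56], [-1, 4.14], [0.04, 2.09], [-2.66, 2.66]. Speed limits (rad/s): [2.57, 2.57, 3.14, 3.14, 3.14, 3.14, 3.14].

### API

Orientations are given as a unit quaternion [x, y, z, w].
In Python, from bench import observe, snapshot, finish_job, grip_depth gives the robot as it stands.
- The arm moves only by the tool send_rows, never from a script. Its argument "rows" is a list of rows, each a list of 7 numbers: the turn, a rotation vector about the tool's x, y, z in rad, then the shift along the tool's x, y, z in cm, then the finger opening in cm, from 0 to 8.81. In form: [[wx, wy, wz, dx, dy, dz, gripper], ...]. A call has 1 to 5 rows; each row shifts and turns the commanded pose from where the row before left it, along the tool's axes as they then stand; what a row does not reach is not made up. A row lasts 1/10 s, in which the tool goes at most 50 mm and 8.59 degrees, less where a joint would pass 70% of its speed; a pose out of reach is approached as far as the arm can. A call with a gripper value outside its range is refused whole. The fingers move at their own pace and stop on an object; "grip_force" is the grip in N (left out, the last holds). Time passes only in rows, so rows that do not move let the fingers close. It gives the time, the measured TCP pose, the force, the opening and the grip force at its end, in the units of the state.
- observe(): the state, without advancing time (a new reading comes with each control period).
- snapshot(name): name is "side" or "top"; returns a dict with "image" (480x640x3 uint8, blue, green, red), "K" (3x3 intrinsics, pixels), "cam_to_world" (4x4, takes a point from camera to world coordinates). Camera axes: x right, y up, looking along -z (the intrinsics and any distortion apply to the point x, -y, -z); pixel columns grow to the right and rows downward; lengths in m; the calibration is good to about 2 mm. A picture is of the moment at which its call begins. There is no depth.
- finish_job(): hands the job in; it is judged then, once.
The state is a dict: "clock": time; "joint_positions": joint angles; "joint_velocities": joint speeds; "tau": joint torques, N m; "tool_pos": TCP position; "eef_rot": TCP orientation; "contact_force": force on the tool from outside, world axes, zero at the start; "ft_torque": the same for the moment, N m; "width": opening from 0.0 (shut) to 1.0 (fully open); "finger_force": force on a finger pad.
Only numpy, scipy, OpenCV 4.12 (cv2) and the standard library are available. Lean on these libraries where they do the work, as an engineer would, in place of code of your own. Each camera call takes 0.05 s, during which the arm holds its last target. There are 200 camera calls.

## Working session

There is one attempt and no reset: what is moved stays moved. The work goes in short steps, Python scripts to look and compute and a tool call to move; the robot and the scene stay as the last step left them, time stands still between calls to the robot, and variables do not carry over. Pictures are saved under pics/ and viewed, at most 10 in all, crops included, and the job is handed in when it is done.

Besides the shell and the picture viewer there is one more tool, called after "Request:" by a JSON object that holds its "name" and its "arguments". send_rows: Moves the arm, as the interface text tells. Its arguments: {"type":"object","properties":{"rows":{"type":"array"},"grip_force":{"type":"number"}},"required":["rows"]}

```bash
ls; mkdir -p pics; python3 - <<'E'
from bench import *
import cv2,numpy as np
print(observe(),grip_depth)
for n in("side","top"):
    s=snapshot(n);cv2.imwrite(f"pics/{n}0.png",s["image"]);print(n,s["K"],s["cam_to_world"],[k for k in s])
E
```

```text
pics
{'clock': 0.0, 'joint_positions': array([ 1.37578469,  0.68999426, -0.19448001,  1.56633827,  0.15731628,
        0.90248364, -0.21509955]), 'joint_velocities': array([ 0.0008406 , -0.00037091, -0.00060485, -0.00023058, -0.00021047,
       -0.00144597, -0.00086404]), 'tau': array([ 4.64973364e-04, -5.27564907e+01, -1.26698021e+00, -1.53432852e+01,
       -5.27326623e-02,  6.37476085e-03,  1.97427312e-04]), 'tool_pos': array([ 0.14155088, -0.60811638,  0.23790429]), 'eef_rot': array([ 9.93458489e-01,  1.14190155e-01, -1.85539334e-04, -8.97342987e-04]), 'contact_force': array([0.08462579, 0.86185488, 0.44149459]), 'ft_torque': array([-0.03079881, -0.02208756,  0.03056096]), 'finger_force': 0.0, 'width': 1.000138377216681} 0.0187
side [[608.79775641   0.         319.42083562]
 [  0.         608.79775641 228.54827146]
 [  0.           0.           1.        ]] [[-0.89461062  0.24345935 -0.37469905 -0.05298183]
 [-0.44681298 -0.47710459  0.75678886  1.20610001]
 [ 0.00547668  0.84445175  0.53560363  0.80869492]
 [ 0.          0.          0.          1.        ]] ['image', 'K', 'cam_to_world']
top [[505.80756529   0.         312.01268108]
 [  0.         505.80756529 235.09852789]
 [  0.           0.           1.        ]] [[ 0.02372744  0.99626118 -0.08307033  0.38076253]
 [-0.99961302  0.02243607 -0.01644475  0.16155605]
 [-0.01451949  0.08342837  0.99640799  0.97981749]
 [ 0.          0.          0.          1.        ]] ['image', 'K', 'cam_to_world']
```

View pics/top0.png

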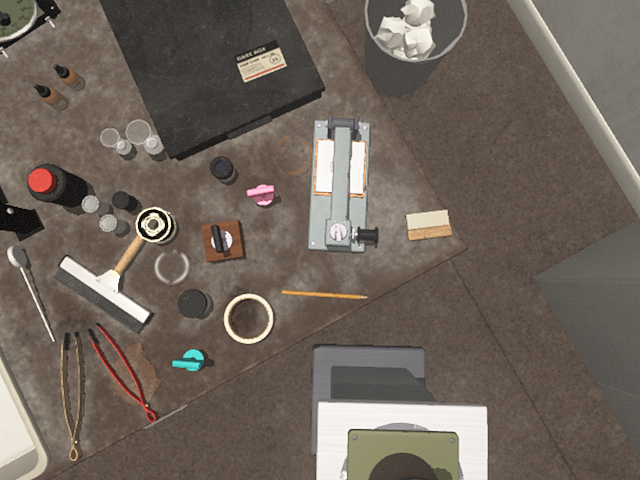

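View pics/side0.png

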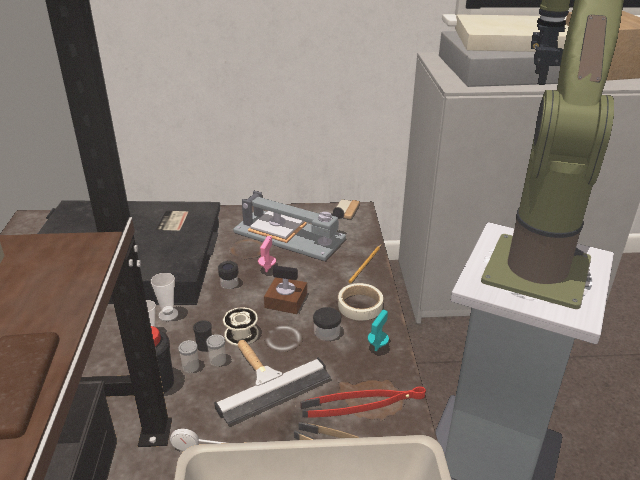

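The top view shows the press (lock screw ≈(338,232), knob ≈(368,236)), the key in its holder (≈(222,241)), and the decoys in pink (262,194) and turquoise (190,361). The side view shows the same layout. I'll enlarge the press and the holder next.

```bash
python3 - <<'E'
import cv2,numpy as np
a=cv2.imread("pics/top0.png");b=cv2.imread("pics/side0.png")
f=lambda i,x,y,w,h,s:cv2.resize(i[y:y+h,x:x+w],(w*s,h*s),interpolation=cv2.INTER_CUBIC)
cv2.imwrite("pics/c1.png",np.vstack([f(a,195,200,200,65,4),f(a,295,110,100,75,4).repeat(1,0) if 0 else np.hstack([f(a,295,110,100,70,4),f(b,255,250,100,70,4)])]))
E
```

```text
(no output)
```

View pics/c1.png

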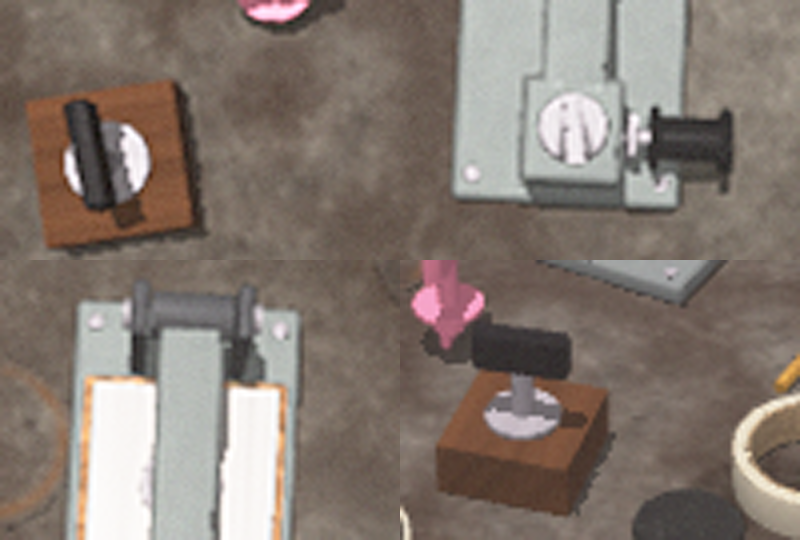

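Crop: key bar spans (82,103)–(97,207), its flange is at (107,163), the holder corners are clear, the screw disc is at (573,128) and the knob waist at (692,137).

```bash
cat > h.py <<'E'
from bench import *
import cv2,numpy as np
from scipy.spatial.transform import Rotation as R
def ray(s,p,z):
    K,T=s["K"],s["cam_to_world"];d=np.linalg.inv(K)@[p[0],p[1],1];d=T[:3,:3]@[d[0],-d[1],-d[2]]
    return T[:3,3]+d*(z-T[2,3])/d[2]
def proj(s,X):
    T=s["cam_to_world"];c=T[:3,:3].T@(np.array(X)-T[:3,3]);q=s["K"]@[c[0],-c[1],-c[2]];return q[:2]/q[2]
def off(target,quat=None,grasp=True):
    """tool-frame shift (cm) and turn to reach a target"""
    o=observe();r=R.from_quat(o["eef_rot"]);q=r if quat is None else R.from_quat(quat)
    t=np.array(target)+(q.apply([0,0,grip_depth]) if grasp else 0)
    print("turn",(r.inv()*q).as_rotvec().round(4),"shift_cm(cur axes)",(r.inv().apply(t-o["tool_pos"])*100).round(2),"(new axes)",(q.inv().apply(t-o["tool_pos"])*100).round(2))
E
python3 - <<'E'
from h import *
s=snapshot("top");u=snapshot("side")
c=lambda x,y,ox=195,oy=200:((x+.5)/4-.5+ox,(y+.5)/4-.5+oy)
H=[ray(s,c(*p),.03) for p in[(27,100),(175,82),(190,232),(48,247)]]
for h in H:print(h.round(4))
hc=np.mean(H,0);print("holder",hc.round(4))
B=[ray(s,c(*p),.084) for p in[(82,101),(97,209)]];d=B[0]-B[1];print("bar",B,np.mean(B,0).round(4),np.linalg.norm(d),np.degrees(np.arctan2(d[1],d[0])))
print("flange",ray(s,c(107,163),.034))
sc=ray(s,c(573,128),.088);print("screw",sc,"knob",ray(s,c(692,137),.056))
P=[ray(s,c(*p),.014) for p in[(456,195),(678,208)]]+[ray(s,c(*p,295,110),.014) for p in[(78,42),(300,52)]]
for p in P:print(p.round(4))
print("mid",np.mean(P,0).round(4),"yaw",[np.degrees(np.arctan2(*(P[j]-P[i])[[1,0]])) for i,j in((0,2),(1,3))],np.degrees(np.arctan2(*(P[0]-P[1])[[1,0]]))-90)
S=[ray(s,c(*p),.088) for p in[(565,100),(578,160)]];d=S[0]-S[1];print("slot",np.degrees(np.arctan2(d[1],d[0])))
for p in[(27,100),(175,82),(190,232)]:pass
print("side proj holder top corners",[proj(u,h).round(1) for h in H],"screw",proj(u,sc).round(1))
# image-side crop corners: origin (255,250)
E
```

```text
[0.4751 0.3872 0.03  ]
[0.4852 0.3173 0.03  ]
[0.4145 0.3077 0.03  ]
[0.4059 0.3744 0.03  ]
holder [0.4452 0.3466 0.03  ]
bar [array([0.46986382, 0.3497383 , 0.084     ]), array([0.42180695, 0.34113812, 0.084     ])] [0.4458 0.3454 0.084 ] 0.04882034474906067 10.146155354317157
flange [0.44582716 0.34729644 0.034     ]
screw [0.46230862 0.13067182 0.088     ] knob [0.46231992 0.07507591 0.056     ]
[0.4357 0.1834 0.014 ]
[0.4319 0.0773 0.014 ]
[0.6867 0.1787 0.014 ]
[0.6838 0.0704 0.014 ]
mid [0.5595 0.1275 0.014 ] yaw [np.float64(-1.061305448983547), np.float64(-1.5672520864644877)] -2.042679712679046
slot 13.29684661440413
side proj holder top corners [array([264.8, 296.7]), array([277.6, 276.9]), array([309.4, 283.6]), array([297.9, 303. ])] screw [326.2 215.5]
```

```bash
python3 - <<'E'
from h import *
s=snapshot("top");u=snapshot("side")
print(proj(u,observe()["tool_pos"]),proj(s,observe()["tool_pos"]))
for ps in[(490,95),(418,55),(418,300)]:
  for pt in[(540,280)]:
    a,da=u["cam_to_world"][:3,3],ray(u,ps,0)-u["cam_to_world"][:3,3]
    b,db=s["cam_to_world"][:3,3],ray(s,pt,0)-s["cam_to_world"][:3,3]
    x,res,*_=np.linalg.lstsq(np.c_[da,-db],b-a,rcond=None);print(ps,a+da*x[0],b+db*x[1])
i=s["image"];cv2.imwrite("pics/c2.png",np.hstack([cv2.resize(i[215:250,320:360],(480,420),interpolation=cv2.INTER_CUBIC),]))
E
```

```text
[539.59890733  78.5364669 ] [867.02578363 462.36133446]
(490, 95) [ 0.1943381  -0.16907087  0.32250336] [ 0.38431251 -0.12916938  0.30628155]
(418, 55) [ 0.35115427 -0.09736023  0.41165017] [ 0.3837826 -0.0857727  0.4068205]
(418, 300) [ 0.39626421 -0.51963244 -0.60606797] [ 0.38911496 -0.52246497 -0.60488301]
```

View pics/c2.png

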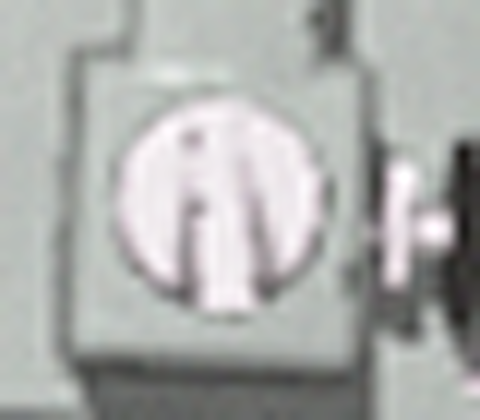

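The lock screw is at (338,232), with its slot about +3° from world x. I'm travelling to the key, keeping away from the cabinet.

Request:
{"name": "send_rows", "arguments": {"rows": [[0,0,0,2,-3.4,-0.8,8],[0,0,0,2,-3.4,-0.8,6],[0,0,0,2,-3.4,-0.8,5],[0,0,0,2,-3.4,-0.8,5],[0,0,0,2,-3.4,-0.8,5]]}}

```text
clock: 0.8
tool_pos: [0.201, -0.4189, 0.2791]
eef_rot: [0.993, 0.114, 0.0, 0.0]
contact_force: [0.5, -0.1, 0.9]
width: 0.584
finger_force: 0.0
```

Request:
{"name": "send_rows", "arguments": {"rows": [[0,0,0,4.1,-2.5,0,5],[0,0,0,4.1,-2.5,0,5],[0,0,0,4.1,-2.5,0,5],[0,0,0,4.1,-2.5,0,5],[0,0,0,4.1,-2.5,0,5]]}}

```text
clock: 1.3
tool_pos: [0.3731, -0.2508, 0.279]
eef_rot: [0.993, 0.114, 0.0, 0.0]
contact_force: [1.0, -0.4, -0.2]
width: 0.567
finger_force: 0.0
```

Request:
{"name": "send_rows", "arguments": {"rows": [[0,0,0,4,-2.9,0,5],[0,0,0,4,-2.9,0,5],[0,0,0,4,-2.9,0,5],[0,0,0,4,-2.9,0,5],[0,0,0,4,-2.9,0,5]]}}

```text
clock: 1.8
tool_pos: [0.5349, -0.0639, 0.2788]
eef_rot: [0.993, 0.114, 0.0, 0.0]
contact_force: [-0.0, -0.3, 0.7]
width: 0.567
finger_force: 0.0
```

Request:
{"name": "send_rows", "arguments": {"rows": [[0,0,0,0.1,-4.6,0,5],[0,0,0,0.1,-4.6,0,5],[0,0,0,0.1,-4.6,0,5],[0,0,0,0.1,-4.6,0,5],[0,0,0,0.1,-4.6,0,5]]}}

```text
clock: 2.3
tool_pos: [0.486, 0.1612, 0.2789]
eef_rot: [0.993, 0.114, 0.0, 0.0]
contact_force: [0.5, 0.7, 0.8]
width: 0.565
finger_force: 0.0
```

Request:
{"name": "send_rows", "arguments": {"rows": [[0,0,0,0.1,-4.6,0,5],[0,0,0,0.1,-4.6,0,5],[0,0,0,0.1,-4.6,0,5],[0,0,0,0.1,-4.6,0,5],[0,0,0,0,0,0,5]]}}

```text
clock: 2.8
tool_pos: [0.445, 0.3482, 0.2788]
eef_rot: [0.993, 0.12, -0.0, -0.003]
contact_force: [-0.1, -0.4, 0.6]
width: 0.567
finger_force: 0.0
```

```bash
cat > t.py <<'E'
from h import *
import sys
# usage: t.py x y z(grasp) yaw_deg
x,y,z,w=map(float,sys.argv[1:5])
q=(R.from_euler('z',w,degrees=True)*R.from_quat([1,0,0,0])).as_quat()
o=observe();print(o["clock"],o["joint_positions"].round(2),o["tool_pos"].round(4),"F",o["contact_force"].round(1),o["ft_torque"].round(2),"w",round(o["width"]*8.81,2),o["finger_force"])
off([x,y,z],q)
E
python3 t.py .446 .346 .074 10
```

```text
2.8 [-0.62  0.56 -0.21  1.7   0.13  0.89 -2.21] [0.445  0.3482 0.2788] F [-0.1 -0.4  0.6] [-0.04  0.05 -0.05] w 4.99 0.0
turn [-0.0067  0.0001  0.0659] shift_cm(cur axes) [ 0.04  0.39 22.35] (new axes) [ 0.06  0.23 22.35]
```

Request:
{"name": "send_rows", "arguments": {"rows": [[-0.0067,0,0.0659,0.06,0.23,4.5,5],[0,0,0,0,0,4.5,5],[0,0,0,0,0,4.5,5],[0,0,0,0,0,4.5,5],[0,0,0,0,0,2.5,5]]}}

```text
clock: 3.3
tool_pos: [0.4487, 0.3348, 0.0705]
eef_rot: [0.997, 0.081, -0.001, 0.005]
contact_force: [0.1, -0.1, 0.4]
width: 0.562
finger_force: 0.0
```

Request:
{"name": "send_rows", "arguments": {"rows": [[0,0,0,0,0,1.8,5],[0,0,0,0,0,0,5],[0,0,0,0,0,0,3],[0,0,0,0,0,0,2],[0,0,0,0,0,0,1.8]], "grip_force": 25}}

```text
clock: 3.8
tool_pos: [0.451, 0.3372, 0.0571]
eef_rot: [0.997, 0.081, 0.002, 0.002]
contact_force: [0.5, 2.8, 1.9]
width: 0.322
finger_force: 0.9
```

```bash
python3 t.py .446 .346 .074 10; python3 - <<'E'
from h import *
i=snapshot("side")["image"];cv2.imwrite("pics/g1.png",cv2.resize(i[170:350,200:400],(800,720))[:600])
E
```

```text
3.8 [-0.67  0.88 -0.1   1.88  0.22  0.39 -2.34] [0.451  0.3372 0.0571] F [0.5 2.8 1.9] [ 0.45  0.05 -0.02] w 2.84 0.9236852545291185
turn [ 0.0048 -0.0029 -0.0117] shift_cm(cur axes) [-0.35 -0.95  0.17] (new axes) [-0.34 -0.95  0.18]
```

View pics/g1.png

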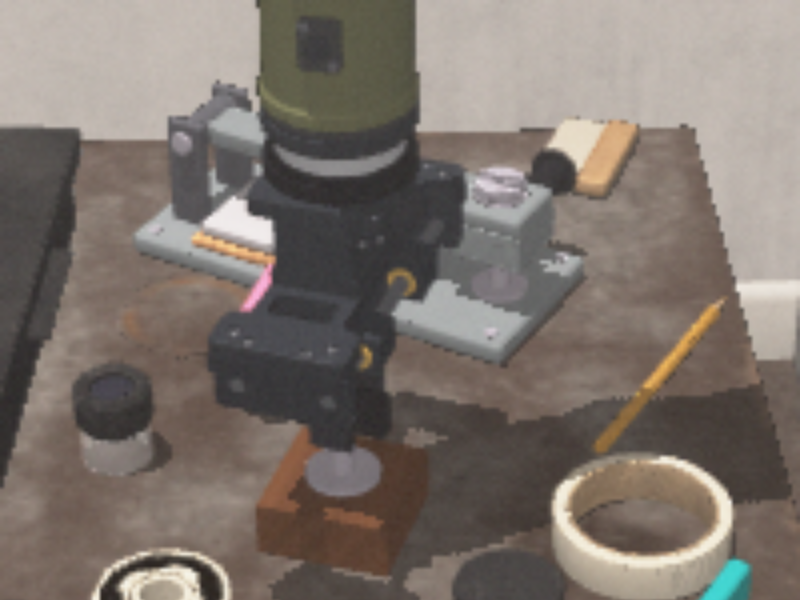

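The side view shows the gripper over the key, 9 mm off in y. I'll reopen, re-centre and close.

Request:
{"name": "send_rows", "arguments": {"rows": [[0,0,0,0,0,0,5],[0,0,0,0,0,0,5],[0.0048,-0.0029,-0.0117,-0.34,-0.5,0.1,5],[0,0,0,0,-0.45,0.1,5],[0,0,0,0,0,0,5]]}}

```text
clock: 4.35
tool_pos: [0.4445, 0.3462, 0.0534]
eef_rot: [0.996, 0.088, -0.001, 0.001]
contact_force: [-0.9, 0.3, 0.3]
width: 0.567
finger_force: 0.0
```

```bash
python3 t.py .446 .346 .074 10
```

```text
4.35 [-0.68  0.89 -0.1   1.88  0.22  0.39 -2.34] [0.4445 0.3462 0.0534] F [-0.9  0.3  0.3] [0.02 0.01 0.03] w 4.99 0.0
turn [0.0011 0.0031 0.0015] shift_cm(cur axes) [ 0.15  0.05 -0.19] (new axes) [ 0.15  0.05 -0.19]
```

Request:
{"name": "send_rows", "arguments": {"rows": [[0.0011,0.0031,0.0015,0.15,0.05,-0.19,3],[0,0,0,0,0,0,1.5],[0,0,0,0,0,0,0.5],[0,0,0,0,0,0,0.5],[0,0,0,0,0,0,0.5]], "grip_force": 30}}

```text
clock: 4.85
tool_pos: [0.4467, 0.3446, 0.0555]
eef_rot: [0.996, 0.086, 0.0, 0.001]
contact_force: [0.6, -2.2, 1.9]
width: 0.144
finger_force: 1.5
```

Request:
{"name": "send_rows", "arguments": {"rows": [[0,0,0,0,0,0,0.5],[0,0,0,0,0,0,0.5],[0,0,0,0,0,0,0.5],[0,0,0,0,0,0,0.5]]}}

```text
clock: 5.25
tool_pos: [0.4466, 0.3448, 0.0555]
eef_rot: [0.996, 0.086, 0.0, 0.0]
contact_force: [0.1, -0.1, -0.6]
width: 0.135
finger_force: 29.9
```

```bash
python3 t.py .446 .346 .074 10
```

```text
5.25 [-0.68  0.89 -0.1   1.88  0.22  0.39 -2.34] [0.4466 0.3448 0.0555] F [ 0.1 -0.1 -0.6] [-0.03  0.01  0.04] w 1.19 29.925660607405007
turn [ 0.001  -0.0002 -0.0015] shift_cm(cur axes) [-0.04 -0.13  0.02] (new axes) [-0.04 -0.13  0.02]
```

Request:
{"name": "send_rows", "arguments": {"rows": [[0,0,0,0,0,-1,0.5],[0,0,0,0,0,-2.5,0.5],[0,0,0,0,0,-3.5,0.5],[0,0,0,0,0,-4,0.5],[0,0,0,0,0,0,0.5]]}}

```text
clock: 5.75
tool_pos: [0.4491, 0.3475, 0.171]
eef_rot: [0.996, 0.086, 0.004, -0.003]
contact_force: [1.0, 1.1, -0.7]
width: 0.131
finger_force: 29.9
```

```bash
python3 t.py .462 .1305 .18 3
```

```text
5.75 [-0.65  0.7  -0.16  1.82  0.18  0.62 -2.31] [0.4491 0.3475 0.171 ] F [ 1.   1.1 -0.7] [ 0.03 -0.03  0.01] w 1.15 29.92539976257831
turn [-0.0055 -0.009   0.1206] shift_cm(cur axes) [-2.48 21.6   0.84] (new axes) [ 0.15 21.74  0.97]
```

Request:
{"name": "send_rows", "arguments": {"rows": [[-0.0055,-0.009,0.1206,0.1,4,0.9,0.5],[0,0,0,0,4.5,0,0.5],[0,0,0,0,4.5,0,0.5],[0,0,0,0,4.5,0,0.5],[0,0,0,0,4,0,0.5]]}}

```text
clock: 6.25
tool_pos: [0.4631, 0.1286, 0.1576]
eef_rot: [1.0, 0.026, -0.004, 0.004]
contact_force: [0.3, 1.3, -1.8]
width: 0.133
finger_force: 29.9
```

Request:
{"name": "send_rows", "arguments": {"rows": [[0,0,0,0,0,0,0.5],[0,0,0,0,0,0,0.5]]}}

```text
clock: 6.45
tool_pos: [0.4636, 0.1302, 0.1577]
eef_rot: [1.0, 0.025, -0.004, 0.004]
contact_force: [0.8, 0.5, -0.5]
width: 0.132
finger_force: 29.9
```

```bash
python3 t.py .462 .1305 .165 3
```

```text
6.45 [-0.28  0.65 -0.15  2.06  0.22  0.46 -2.11] [0.4636 0.1302 0.1577] F [ 0.8  0.5 -0.5] [ 0.1  -0.01 -0.02] w 1.17 29.925700288731605
turn [ 0.0068  0.0084 -0.0021] shift_cm(cur axes) [-0.15 -0.05  1.14] (new axes) [-0.16 -0.04  1.14]
```

Request:
{"name": "send_rows", "arguments": {"rows": [[0.0068,0.0084,-0.0021,-0.16,-0.04,1.0,0.5],[0,0,0,0,0,0,0.5],[0,0,0,0,0,0,0.5]]}}

```text
clock: 6.75
tool_pos: [0.4617, 0.1328, 0.1477]
eef_rot: [1.0, 0.029, -0.0, -0.0]
contact_force: [0.0, 0.6, -1.8]
width: 0.137
finger_force: 29.9
```

```bash
python3 t.py .462 .1305 .147 3; python3 - <<'E'
from h import *
s=snapshot("side");i=s["image"];cv2.imwrite("pics/g2.png",cv2.resize(i[150:250,260:390],(780,600),interpolation=cv2.INTER_CUBIC))
p=observe();g=p["tool_pos"]+[0,0,grip_depth-.067];f=lambda X:((proj(s,X)-[260,150]+.5)*6).round()
print("tip",f(g),"slot",f([.462,.1305,.088]),[f([.462+a,.1305+b,.088]) for a,b in((.015,0),(-.015,0),(0,.015),(0,-.015))])
E
```

```text
6.75 [-0.28  0.66 -0.15  2.08  0.22  0.41 -2.12] [0.4617 0.1328 0.1477] F [ 0.   0.6 -1.8] [ 0.06  0.02 -0.03] w 1.21 29.925535689108074
turn [-0.0006  0.0003  0.0047] shift_cm(cur axes) [0.02 0.23 1.94] (new axes) [0.02 0.23 1.94]
tip [399. 372.] slot [401. 396.] [array([366., 387.]), array([437., 405.]), array([384., 414.]), array([418., 378.])]
```

View pics/g2.png

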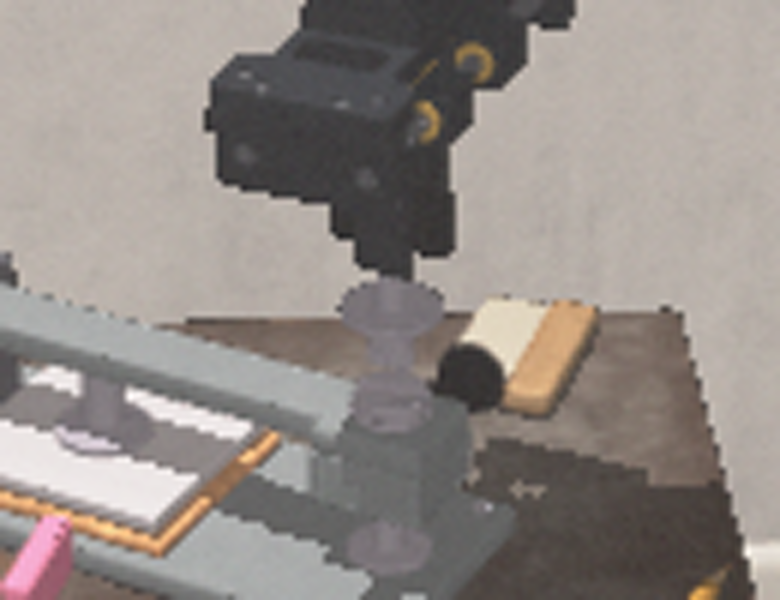

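The side view shows the key blade right above the screw head (key axis x≈392, head centre ≈392). I'll descend gently.

Request:
{"name": "send_rows", "arguments": {"rows": [[0,0,0.0047,0.02,0.18,0.7,0.5],[0,0,0,0,0,0,0.5],[0,0,0,0,0,0.3,0.5],[0,0,0,0,0,0.2,0.5],[0,0,0,0,0,0,0.5]]}}

```text
clock: 7.3
tool_pos: [0.4623, 0.1295, 0.1357]
eef_rot: [1.0, 0.025, 0.0, -0.0]
contact_force: [-0.6, -0.2, 1.4]
width: 0.134
finger_force: 29.9
```

```bash
python3 t.py .462 .131 .148 3
```

```text
7.3 [-0.28  0.68 -0.14  2.09  0.23  0.38 -2.13] [0.4623 0.1295 0.1357] F [-0.6 -0.2  1.4] [-0.07  0.08 -0.  ] w 1.18 29.926160525064915
turn [-0.     -0.0003 -0.0024] shift_cm(cur axes) [-0.03 -0.15  0.64] (new axes) [-0.03 -0.15  0.64]
```

Request:
{"name": "send_rows", "arguments": {"rows": [[0,0,0,0,-0.12,0,0.5],[0,0,0,0,0,0.2,0.5],[0,0,0,0,0,0.2,0.5],[0,0,0,0,0,0,0.5]]}}

```text
clock: 7.7
tool_pos: [0.4619, 0.1306, 0.1314]
eef_rot: [1.0, 0.025, -0.0, 0.0]
contact_force: [0.0, 0.4, -1.4]
width: 0.136
finger_force: 29.9
```

```bash
python3 t.py .462 .131 .148 3
```

```text
7.7 [-0.29  0.69 -0.13  2.09  0.23  0.37 -2.13] [0.4619 0.1306 0.1314] F [ 0.   0.4 -1.4] [ 0.05 -0.01 -0.01] w 1.2 29.925452121533453
turn [ 0.0002  0.0005 -0.0023] shift_cm(cur axes) [ 0.01 -0.04  0.21] (new axes) [ 0.01 -0.04  0.21]
```

Request:
{"name": "send_rows", "arguments": {"rows": [[0,0,0,0,0,0.15,0.5],[0,0,-0.14,0,0,0,0.5],[0,0,-0.14,0,0,0,0.5],[0,0,0,0,0,0,0.5]]}}

```text
clock: 8.1
tool_pos: [0.4622, 0.1304, 0.1302]
eef_rot: [0.986, 0.164, 0.0, -0.0]
contact_force: [0.8, -0.4, -0.7]
width: 0.134
finger_force: 29.9
```

```bash
python3 t.py .462 .1305 .147 78.5
```

```text
8.1 [-0.25  0.7  -0.2   2.09  0.35  0.38 -1.96] [0.4622 0.1304 0.1302] F [ 0.8 -0.4 -0.7] [-0.19 -0.1  -0.06] w 1.18 29.929867739556357
turn [-1.00e-04 -1.00e-04 -1.04e+00] shift_cm(cur axes) [-0.02 -0.02  0.19] (new axes) [ 0.01 -0.03  0.19]
```

Request:
{"name": "send_rows", "arguments": {"rows": [[0,0,-0.14,0,0,0,0.5],[0,0,-0.14,0,0,0,0.5],[0,0,-0.14,0,0,0,0.5],[0,0,-0.14,0,0,0,0.5],[0,0,0,0,0,0,0.5]]}}

```text
clock: 8.6
tool_pos: [0.4627, 0.1294, 0.1302]
eef_rot: [0.904, 0.429, -0.0, 0.001]
contact_force: [2.1, -3.2, -1.9]
width: 0.133
finger_force: 30.0
```

Request:
{"name": "send_rows", "arguments": {"rows": [[0,0,-0.14,0,0,0,0.5],[0,0,-0.14,0,0,0,0.5],[0,0,-0.14,0,0,0,0.5],[0,0,-0.14,0,0,0,0.5],[0,0,0,0,0,0,0.5]]}}

```text
clock: 9.1
tool_pos: [0.4636, 0.129, 0.1303]
eef_rot: [0.75, 0.661, -0.0, 0.001]
contact_force: [4.2, -3.9, -1.4]
width: 0.133
finger_force: 30.1
```

```bash
python3 t.py .462 .1305 .147 78.5
```

```text
9.1 [-0.06  0.73 -0.5   2.08  0.72  0.51 -1.23] [0.4636 0.129  0.1303] F [ 4.2 -3.9 -1.4] [-1.09 -1.14 -0.13] w 1.17 30.082372700967426
turn [0.0019 0.0016 0.0746] shift_cm(cur axes) [ 0.13 -0.18  0.2 ] (new axes) [ 0.12 -0.19  0.2 ]
```

Request:
{"name": "send_rows", "arguments": {"rows": [[0,0,-0.08,0,0,0,0.5],[0,0,0,0,0,0,0.5],[0,0,0.08,-0.1,0.15,0,0.5],[0,0,0,0,0,-1,0.5],[0,0,0,0,0,-2,0.5]]}}

```text
clock: 9.6
tool_pos: [0.4623, 0.1297, 0.1602]
eef_rot: [0.749, 0.663, -0.001, -0.001]
contact_force: [0.4, -0.2, -1.0]
width: 0.13
finger_force: 29.9
```

```bash
python3 t.py .4466 .3448 .174 83
```

```text
9.6 [-0.02  0.69 -0.56  2.06  0.66  0.59 -1.17] [0.4623 0.1297 0.1602] F [ 0.4 -0.2 -1. ] [-0.04 -0.08  0.04] w 1.15 29.925788829568774
turn [-0.0029  0.001   0.0002] shift_cm(cur axes) [21.15 -4.18  0.48] (new axes) [21.15 -4.18  0.49]
```

Request:
{"name": "send_rows", "arguments": {"rows": [[-0.003,0.001,0,4.2,-0.8,0,0.5],[0,0,0,4.2,-0.8,0,0.5],[0,0,0,4.2,-0.9,0,0.5],[0,0,0,4.2,-0.8,0,0.5],[0,0,0,4.3,-0.9,0,0.5]]}}

```text
clock: 10.1
tool_pos: [0.4462, 0.3461, 0.161]
eef_rot: [0.749, 0.663, 0.001, 0.0]
contact_force: [1.1, -0.2, -1.3]
width: 0.13
finger_force: 29.9
```

Request:
{"name": "send_rows", "arguments": {"rows": [[0,0,0,0,0,0,0.5],[0,0,0,0,0,0,0.5],[0,0,0,0,0,3,0.5],[0,0,0,0,0,0,0.5]]}}

```text
clock: 10.5
tool_pos: [0.4463, 0.3404, 0.128]
eef_rot: [0.749, 0.662, -0.002, 0.002]
contact_force: [-0.4, -1.2, -1.6]
width: 0.131
finger_force: 29.9
```

```bash
python3 t.py .4466 .3448 .074 83; python3 - <<'E'
from h import *
s=snapshot("top");i=s["image"]
u=snapshot("side");j=u["image"]
r=lambda a:cv2.resize(a,(400,400),interpolation=cv2.INTER_CUBIC)
cv2.imwrite("pics/g3.png",np.hstack([r(i[210:260,315:365]),r(j[230:320,245:335])]))
E
```

```text
10.5 [-0.44  0.81 -0.52  1.84  0.62  0.66 -1.45] [0.4463 0.3404 0.128 ] F [-0.4 -1.2 -1.6] [-0.11 -0.1  -0.01] w 1.16 29.925350525882095
turn [-0.0003  0.0057 -0.0008] shift_cm(cur axes) [ 0.49 -0.02  7.27] (new axes) [ 0.45 -0.02  7.27]
```

View pics/g3.png

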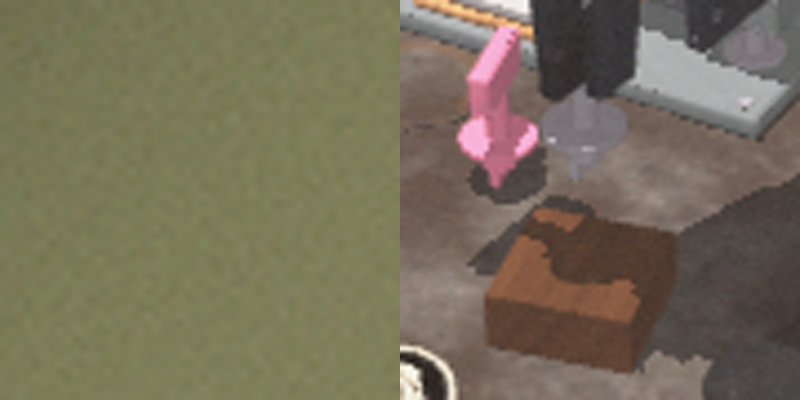

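The key hangs upright above its holder (blade tip at about (577,180) in the crop). The arm hides the screw in the top view. I'm lowering now.

Request:
{"name": "send_rows", "arguments": {"rows": [[0,0.0057,0,0.45,0,0,0.5],[0,0,0,0,0,1.5,0.5],[0,0,0,0,0,1.5,0.5],[0,0,0,0,0,1,0.5],[0,0,0,0,0,0,0.5]]}}

```text
clock: 11.1
tool_pos: [0.448, 0.3485, 0.0899]
eef_rot: [0.749, 0.663, 0.003, -0.001]
contact_force: [-0.0, 0.6, -1.7]
width: 0.129
finger_force: 29.9
```

```bash
python3 t.py .4466 .3452 .0745 83
```

```text
11.1 [-0.47  0.87 -0.47  1.85  0.68  0.58 -1.5 ] [0.448  0.3485 0.0899] F [-0.   0.6 -1.7] [-0.03 -0.05 -0.01] w 1.14 29.925432675518095
turn [ 0.0024 -0.0058  0.001 ] shift_cm(cur axes) [-0.36 -0.1   3.41] (new axes) [-0.34 -0.1   3.41]
```

Request:
{"name": "send_rows", "arguments": {"rows": [[0.002,-0.004,0,-0.3,-0.1,0,0.5],[0,0,0,0,0,1,0.5],[0,0,0,0,0,1,0.5],[0,0,0,0,0,0.9,0.5],[0,0,0,0,0,0,0.5]]}}

```text
clock: 11.6
tool_pos: [0.4462, 0.3453, 0.0598]
eef_rot: [0.748, 0.663, 0.0, -0.0]
contact_force: [-0.1, 0.4, -1.4]
width: 0.131
finger_force: 29.9
```

```bash
python3 t.py .4466 .3452 .0745 83
```

```text
11.6 [-0.49  0.91 -0.43  1.87  0.71  0.52 -1.53] [0.4462 0.3453 0.0598] F [-0.1  0.4 -1.4] [-0.08 -0.08  0.  ] w 1.16 29.925452016759664
turn [-0.0003 -0.0005  0.0016] shift_cm(cur axes) [-0.01  0.04  0.4 ] (new axes) [-0.01  0.04  0.4 ]
```

Request:
{"name": "send_rows", "arguments": {"rows": [[0,0,0,0,0,0.38,0.5],[0,0,0,0,0,0,1.5],[0,0,0,0,0,0,3],[0,0,0,0,0,0,5],[0,0,0,0,0,0,5]]}}

```text
clock: 12.1
tool_pos: [0.4471, 0.3463, 0.0578]
eef_rot: [0.749, 0.663, 0.002, -0.0]
contact_force: [-0.3, 0.8, -0.8]
width: 0.417
finger_force: 0.0
```

Request:
{"name": "send_rows", "arguments": {"rows": [[0,0,0,0,0,-3,5],[0,0,0,0,0,-5,5],[0,0,0,0,0,-5,5],[0,0,0,0,0,0,5]]}}

```text
clock: 12.5
tool_pos: [0.4491, 0.3493, 0.194]
eef_rot: [0.749, 0.663, 0.008, -0.001]
contact_force: [0.7, 1.4, 0.1]
width: 0.563
finger_force: 0.0
```

```bash
python3 t.py .4605 .0765 .2 88.5
```

```text
12.5 [-0.4   0.72 -0.59  1.79  0.55  0.79 -1.39] [0.4491 0.3493 0.194 ] F [0.7 1.4 0.1] [ 0.01 -0.11 -0.04] w 4.96 0.0
turn [ 0.0092 -0.0124 -0.095 ] shift_cm(cur axes) [-26.95   4.42   0.96] (new axes) [-27.24   1.86   1.27]
```

Request:
{"name": "send_rows", "arguments": {"rows": [[0.009,-0.012,-0.095,-4.4,0.3,0,5],[0,0,0,-4.4,0.3,0,5],[0,0,0,-4.4,0.3,0,5],[0,0,0,-4.4,0.3,0,5],[0,0,0,-4.4,0.3,0,5]]}}

```text
clock: 13.0
tool_pos: [0.4515, 0.1236, 0.1888]
eef_rot: [0.716, 0.698, -0.006, 0.0]
contact_force: [1.2, -0.2, 0.0]
width: 0.57
finger_force: 0.0
```

Request:
{"name": "send_rows", "arguments": {"rows": [[0,0,0,-4.4,0.3,0,5],[0,0,0,-4.4,0,0,5],[0,0,0,-4.4,0,0,5],[0,0,0,-3,0,0,5],[0,0,0,0,0,0,5]]}}

```text
clock: 13.5
tool_pos: [0.4494, -0.042, 0.1896]
eef_rot: [0.719, 0.695, -0.008, 0.001]
contact_force: [0.1, 0.5, -0.3]
width: 0.564
finger_force: 0.0
```

```bash
python3 t.py .4605 .0765 .056 88.5; python3 - <<'E'
from h import *
i=snapshot("top")["image"];cv2.imwrite("pics/g4.png",cv2.resize(i[190:265,195:395],(800,300),interpolation=cv2.INTER_CUBIC))
E
```

```text
13.5 [ 0.4   0.62 -0.65  2.1   0.65  0.64 -0.75] [ 0.4494 -0.042   0.1896] F [ 0.1  0.5 -0.3] [ 0.01 -0.01  0.01] w 4.97 0.0
turn [-0.0106  0.0125 -0.0083] shift_cm(cur axes) [12.07  0.87 15.07] (new axes) [11.88  0.8  15.23]
```

View pics/g4.png

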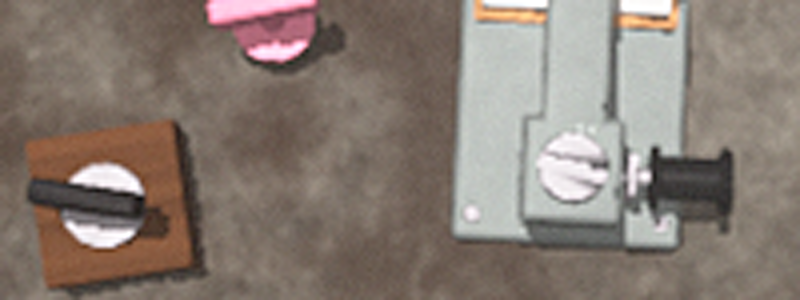

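The top view shows the key upright in its holder (flange ≈(104,205)), the slot now turned about 75°, and the knob waist at (692,178). I'm going to the knob.

Request:
{"name": "send_rows", "arguments": {"rows": [[-0.01,0.012,-0.008,4,0.3,0,6],[0,0,0,4,0.3,0,6],[0,0,0,3.8,0.3,0,6],[0,0,0,0,0,5,6],[0,0,0,0,0,0,6]]}}

```text
clock: 14.05
tool_pos: [0.459, 0.083, 0.1367]
eef_rot: [0.711, 0.703, -0.002, -0.003]
contact_force: [-0.8, -0.6, -0.3]
width: 0.683
finger_force: 0.0
```

Request:
{"name": "send_rows", "arguments": {"rows": [[0,0,0,0,0,0,6],[0,0,0,0,0,0,6]]}}

```text
clock: 14.25
tool_pos: [0.4625, 0.0814, 0.1415]
eef_rot: [0.714, 0.701, 0.002, 0.0]
contact_force: [-0.5, 0.5, 0.7]
width: 0.68
finger_force: 0.0
```

```bash
python3 t.py .462 .0755 .056 88.5
```

```text
14.25 [ 0.07  0.71 -0.55  2.11  0.75  0.52 -1.06] [0.4625 0.0814 0.1415] F [-0.5  0.5  0.7] [-0.07 -0.12  0.01] w 5.99 0.0
turn [ 0.0033 -0.0033  0.008 ] shift_cm(cur axes) [-0.62 -0.08 10.42] (new axes) [-0.59 -0.04 10.42]
```

Request:
{"name": "send_rows", "arguments": {"rows": [[0.003,-0.003,0.008,-0.6,-0.05,0,6],[0,0,0,0,0,2,6],[0,0,0,0,0,2,6],[0,0,0,0,0,2,6],[0,0,0,0,0,0,6]]}}

```text
clock: 14.75
tool_pos: [0.4611, 0.0742, 0.0797]
eef_rot: [0.717, 0.697, -0.001, -0.0]
contact_force: [0.2, 0.1, 0.3]
width: 0.679
finger_force: 0.0
```

```bash
python3 t.py .462 .0755 .056 88.5
```

```text
14.75 [-0.02  0.81 -0.39  2.15  0.9   0.36 -1.19] [0.4611 0.0742 0.0797] F [0.2 0.1 0.3] [ 0.02 -0.09 -0.01] w 5.99 0.0
turn [-0.0024  0.0015 -0.001 ] shift_cm(cur axes) [0.14 0.1  4.24] (new axes) [0.14 0.09 4.24]
```

Request:
{"name": "send_rows", "arguments": {"rows": [[-0.002,0.001,0,0.14,0.1,1.2,6],[0,0,0,0,0,1.5,6],[0,0,0,0,0,1.5,6],[0,0,0,0,0,0,6],[0,0,0,0,0,0,6]]}}

```text
clock: 15.25
tool_pos: [0.4632, 0.0766, 0.0393]
eef_rot: [0.716, 0.698, 0.001, 0.0]
contact_force: [0.6, 1.0, 0.7]
width: 0.683
finger_force: 0.0
```

```bash
python3 t.py .462 .0755 .056 88.5; python3 - <<'E'
from h import *
i=snapshot("side")["image"];cv2.imwrite("pics/g5.png",cv2.resize(i[160:260,270:400],(780,600),interpolation=cv2.INTER_CUBIC))
E
```

```text
15.25 [-0.11  0.88 -0.24  2.16  1.02  0.22 -1.31] [0.4632 0.0766 0.0393] F [0.6 1.  0.7] [-0.06 -0.04 -0.  ] w 6.02 0.0
turn [ 0.0023 -0.0011 -0.0004] shift_cm(cur axes) [-0.11 -0.11  0.2 ] (new axes) [-0.11 -0.11  0.2 ]
```

View pics/g5.png

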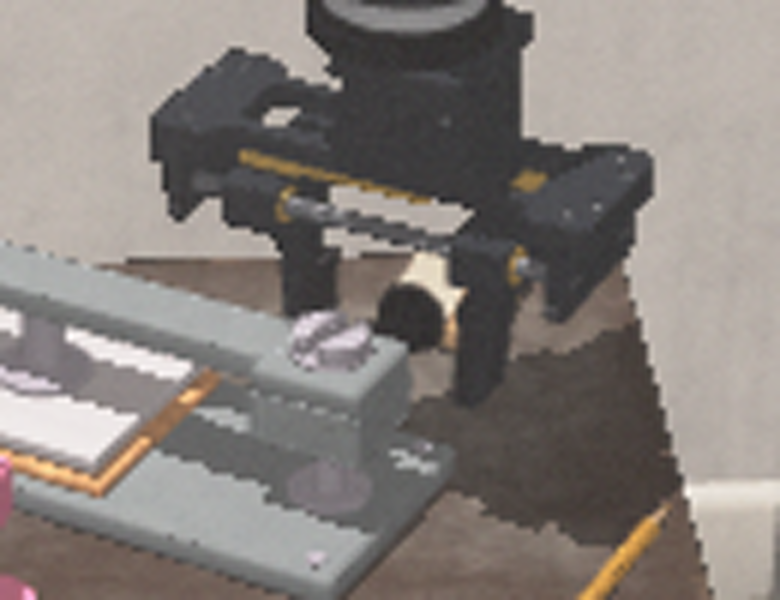

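The fingers straddle the knob at (412,318) and the slot is clearly turned. Closing.

Request:
{"name": "send_rows", "arguments": {"rows": [[0,0,0,-0.05,-0.05,0.2,5],[0,0,0,0,0,0,3],[0,0,0,0,0,0,1.5],[0,0,0,0,0,0,1],[0,0,0,0,0,0,1]], "grip_force": 40}}

```text
clock: 15.8
tool_pos: [0.4624, 0.0764, 0.0363]
eef_rot: [0.716, 0.698, 0.001, 0.0]
contact_force: [8.8, -1.3, 1.0]
width: 0.252
finger_force: 5.1
```

Request:
{"name": "send_rows", "arguments": {"rows": [[0,0,0,0,0,0,1],[0,0,0,0,0,0,1],[0,0,0,0,0,0,1],[0,0,0,0,0,0,1],[0,0,0,0,0,0,1]]}}

```text
clock: 16.3
tool_pos: [0.4641, 0.0764, 0.0364]
eef_rot: [0.716, 0.698, 0.002, 0.001]
contact_force: [5.7, -0.4, -1.8]
width: 0.209
finger_force: 39.5
```

```bash
python3 t.py .462 .0755 .056 88.5
```

```text
16.3 [-0.12  0.88 -0.23  2.16  1.03  0.2  -1.31] [0.4641 0.0764 0.0364] F [ 5.7 -0.4 -1.8] [-0.2  -1.14  0.01] w 1.84 39.50375832617283
turn [ 0.0041 -0.0015 -0.0005] shift_cm(cur axes) [-0.09 -0.21 -0.09] (new axes) [-0.09 -0.21 -0.09]
```

Request:
{"name": "send_rows", "arguments": {"rows": [[0,0,0,0,0.2,0,1],[0,0,0,-0.4,0,0,1],[0,0,0,-0.4,0,0,1],[0,0,0,-0.3,0,0,1],[0,0,0,0,0,0,1]]}}

```text
clock: 16.8
tool_pos: [0.4638, 0.0668, 0.0363]
eef_rot: [0.716, 0.698, 0.002, -0.001]
contact_force: [0.6, 4.7, 1.5]
width: 0.204
finger_force: 39.2
```

```bash
python3 t.py .4645 .0648 .056 88.5
```

```text
16.8 [-0.09  0.88 -0.23  2.16  1.04  0.21 -1.3 ] [0.4638 0.0668 0.0363] F [0.6 4.7 1.5] [ 0.97 -0.33  0.  ] w 1.8 39.245449751615524
turn [ 0.0015 -0.0047  0.0017] shift_cm(cur axes) [-0.2   0.07 -0.1 ] (new axes) [-0.2   0.07 -0.1 ]
```

Request:
{"name": "send_rows", "arguments": {"rows": [[0,0,0,-0.15,0,0,1],[0,0,0,-0.15,0,0,1],[0,0,0,0,0,0,1]]}}

```text
clock: 17.1
tool_pos: [0.4638, 0.0646, 0.0363]
eef_rot: [0.715, 0.699, 0.003, -0.001]
contact_force: [1.8, 6.6, 1.6]
width: 0.205
finger_force: 39.3
```

```bash
python3 t.py .4645 .0648 .056 88.5;python3 t.py .4645 .0648 .056 88.5|head -1
```

```text
17.1 [-0.09  0.88 -0.23  2.16  1.04  0.2  -1.29] [0.4638 0.0646 0.0363] F [1.8 6.6 1.6] [ 1.15 -0.28 -0.02] w 1.8 39.25145477056503
turn [ 0.0016 -0.0058  0.0023] shift_cm(cur axes) [ 0.02  0.07 -0.1 ] (new axes) [ 0.02  0.07 -0.1 ]
17.1 [-0.09  0.88 -0.23  2.16  1.04  0.2  -1.29] [0.4638 0.0646 0.0363] F [1.8 6.6 1.6] [ 1.15 -0.28 -0.02] w 1.8 39.25145477056503
```

The knob is pulled 11.8 mm at 6.6 N, so it's at its stop. Lifting about the hinge.

Request:
{"name": "send_rows", "arguments": {"rows": [[0.03,0,0,0,-0.1,-0.6,1],[0.03,0,0,0,-0.1,-0.6,1],[0.03,0,0,0,-0.1,-0.6,1],[0.03,0,0,0,-0.1,-0.6,1],[0,0,0,0,0,0,1]]}}

```text
clock: 17.6
tool_pos: [0.461, 0.0644, 0.0604]
eef_rot: [0.715, 0.697, -0.039, -0.045]
contact_force: [1.6, 7.0, -3.6]
width: 0.205
finger_force: 39.6
```

```bash
cat > l.py <<'E'
from h import *
o=observe();r=R.from_quat(o["eef_rot"]);z=r.apply([0,0,1]);p=o["tool_pos"]
print(o["clock"],o["joint_positions"].round(2),p.round(4),"tilt",np.arctan2(-z[0],-z[2]).round(3),"F",o["contact_force"].round(1),"tool F",r.inv().apply(o["contact_force"]).round(1),o["ft_torque"].round(2),o["width"]*8.81)
k=p-z*grip_depth;print("knob",k.round(4),"angle from height",(np.arcsin((k[2]-.071)/.2006)+.075).round(3))
h=np.array([.6638,.071]);
for t in(.12,.3,.5):
  c,s=np.cos(t),np.sin(t);print(t,"TCP xz",(h+np.array([-.2*c-.0347*s,.2*s-.0347*c])).round(4))
E
python3 l.py
```

```text
17.6 [ 0.11  0.9  -0.54  2.05  0.79  0.54 -1.03] [0.461  0.0644 0.0604] tilt 0.119 F [ 1.6  7.  -3.6] tool F [7.  1.8 3.5] [ 1.18 -0.58 -0.19] 1.8038942145610708
knob [0.4632 0.0642 0.079 ] angle from height 0.115
0.12 TCP xz [0.4611 0.0605]
0.3 TCP xz [0.4625 0.097 ]
0.5 TCP xz [0.4716 0.1364]
```

Rising as planned; force down is 3.6 N, matching the arm's weight.

Request:
{"name": "send_rows", "arguments": {"rows": [[0.05,0,0,0,-0.17,-1,1],[0.05,0,0,0,-0.17,-1,1],[0.05,0,0,0,-0.17,-1,1],[0.03,0,0,0,-0.1,-0.6,1],[0,0,0,0,0,0,1]]}}

```text
clock: 18.1
tool_pos: [0.4623, 0.0643, 0.0967]
eef_rot: [0.708, 0.69, -0.102, -0.109]
contact_force: [3.1, 6.4, -3.9]
width: 0.203
finger_force: 39.6
```

```bash
python3 l.py
```

```text
18.1 [ 0.2   0.93 -0.69  1.86  0.57  0.88 -0.82] [0.4623 0.0643 0.0967] tilt 0.298 F [ 3.1  6.4 -3.9] tool F [6.4 4.  2.9] [ 1.17 -1.05 -0.45] 1.7922427209369556
knob [0.4678 0.064  0.1146] angle from height 0.294
0.12 TCP xz [0.4611 0.0605]
0.3 TCP xz [0.4625 0.097 ]
0.5 TCP xz [0.4716 0.1364]
```

Request:
{"name": "send_rows", "arguments": {"rows": [[0.05,0,0,0,-0.15,-1,1],[0.05,0,0,0,-0.15,-1,1],[0.05,0,0,0,-0.15,-1,1],[0.05,0,0,0,-0.15,-1,1],[0.02,0,0,0,-0.05,-0.4,1]]}}

```text
clock: 18.6
tool_pos: [0.4726, 0.064, 0.1397]
eef_rot: [0.692, 0.674, -0.177, -0.186]
contact_force: [2.1, 6.9, -4.5]
width: 0.206
finger_force: 39.6
```

Request:
{"name": "send_rows", "arguments": {"rows": [[0,0,0,0,0,0,1],[0,0,0,0,0,0,1],[0,0,0,0,0,0,1],[0,0,0,0,0,0,1],[0,0,0,0,0,0,1]]}}

```text
clock: 19.1
tool_pos: [0.4724, 0.064, 0.1392]
eef_rot: [0.692, 0.675, -0.177, -0.185]
contact_force: [2.9, 7.9, -3.0]
width: 0.208
finger_force: 39.6
```

```bash
python3 l.py; python3 - <<'E'
from h import *
i=snapshot("side")["image"];cv2.imwrite("pics/g6.png",cv2.resize(i[120:320,210:410],(600,600),interpolation=cv2.INTER_CUBIC))
E
```

```text
19.1 [ 0.22  0.98 -0.74  1.62  0.4   1.25 -0.67] [0.4724 0.064  0.1392] tilt 0.517 F [ 2.9  7.9 -3. ] tool F [8.  3.8 1.3] [ 1.12 -1.55 -0.76] 1.8295308600840365
knob [0.4816 0.0637 0.1554] angle from height 0.509
0.12 TCP xz [0.4611 0.0605]
0.3 TCP xz [0.4625 0.097 ]
0.5 TCP xz [0.4716 0.1364]
```

View pics/g6.png

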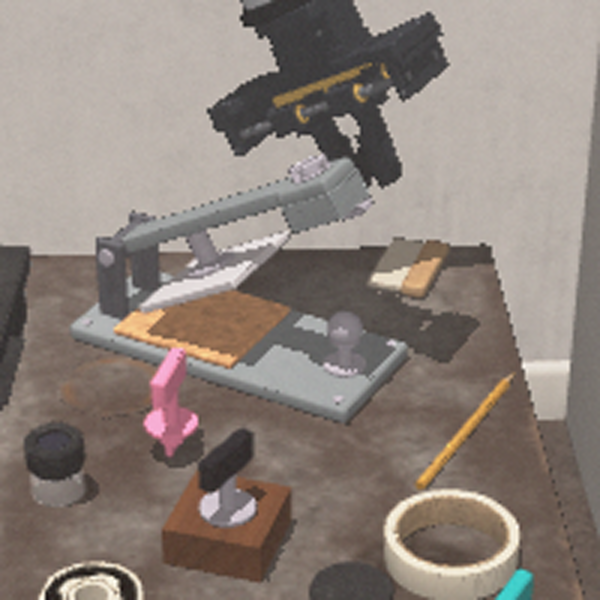

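The arm is up at about 0.51 rad and clear of the ball (345,340). It's held in the gripper and still, and the key is upright in its holder (228,490). Handing in.

```bash
python3 -c "
from bench import *
print(finish_job())"
```

```text
the job is handed in; nothing more can be done
None
```

The job is handed in, though no verdict came back: lock screw turned to about 1.3 rad (above the 1.05 needed, stop not confirmed), key upright in its holder, and the press arm held still in the gripper at about 0.51 rad, roughly 10 cm up.

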